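Lock the T-rest into its support tube

ROBOT

A 6-joint arm with a two-finger parallel gripper is mounted at the origin on a cart in front of the work surface, level with it; the furniture and walls round the work are solid. World frame = base frame: x ahead of the robot, y to its left, z up, the work surface at z = 0. Lengths are in m, angles in rad, forces in N, time in s.
With the tool pointing down it reaches from about 0.35 to 0.85 m from the base axis. Payload 8.1 kg.
Tool frame: the origin (TCP) lies at the very end of the fingers, on their centre line; the grasp point (between the pads) lies 19 mm behind it; z points along the fingers, y is the line along which they close (so a half turn about z gives the same grasp; the last joint's range is limited). The gripper opens to 93 mm and grips with 3 to 60 N. Pads are 15 mm wide; open, the fingers measure 128 mm over their backs; the gripper's body (75 mm by 188 mm) begins 65 mm behind the grasp point.
Start: joints at [1.194, 0.13, 1.488, -0, 1.523, -0.085], TCP at [0.173, 0.575, 0.219] pointing down, gripper open.
Joint ranges: [-2.96, 2.96], [-0.89, 2.26], [0.02, 2.5], [-1.34, 4.48], [0, 2.73], [-2.66, 2.66]. Speed limits (rad/s): [2.39, 2.39, 2.79, 3.14, 3.14, 3.14].

INTERFACE

Orientations are given as a rotation vector (axis times angle).
In Python, from plant import monitor, eyes, ticket gives the robot as it stands.
- The arm moves only by the tool arm_command, never from a script. Its argument "deltas" is a list that holds one entry, the list of rows, each a list of 6 numbers: the shift along the world's x, y, z in cm, then the turn, a rotation vector about the world's x, y, z in degrees. In form: [[[tx, ty, tz, rx, ry, rz], ...]]. A call has 1 to 12 rows; each row shifts and turns the commanded pose from where the row before left it; what a row does not reach is not made up. A row lasts 1/12 s, in which the tool goes at most 41.7 mm and 7.16 degrees, less where a joint would pass 70% of its speed; a pose out of reach is approached as far as the arm can. A call is refused whole if a number of a shift passes 4.17 or a number of a turn 7.16, either way. A call with a gripper value outside its range is refused whole. "gripper" is the opening, from -1 (shut) to 1 (fully open), set as the call begins (left out, the last holds). The fingers move at their own pace and stop on an object; "squeeze" is the grip in N (left out, the last holds). Time passes only in rows, so rows that do not move let the fingers close. It gives the time, the measured TCP pose, the force, the opening and the grip force at its end, in the units of the state.
- monitor.read_state(): the state, without advancing time (a new reading comes with each control period).
- eyes.read_camera(name): name is "side" or "top"; returns the picture (384x512x3 uint8, blue, green, red); there is no depth.
- eyes.camera_model(name): a dict with "fx", "fy", "cx", "cy" (pixels), "rvec" (rotation vector, rad) and "tvec" (3), from world to camera coordinates, as OpenCV has them. Camera axes: x right, y down, z forward; pixel columns grow to the right and rows downward; lengths in m; the calibration is good to about 2 mm. A picture is of the moment at which its call begins. camera_model takes no time and is no camera call.
- ticket.close_job(): hands the job in; it is judged then, once.
The state is a dict: "t": time; "q": joint angles; "dq": joint speeds; "joint_torque": joint torques, N m; "tool_pos": TCP position; "orientation": TCP orientation; "force": force on the tool from outside, world axes, zero at the start; "wrist_torque": the same for the moment, N m; "opening": finger opening in m; "gripper_force": force on a finger pad.
Only numpy, scipy, OpenCV 4.12 (cv2) and the standard library are available. Lean on these libraries where they do the work, as an engineer would, in place of code of your own. Each camera call takes 0.05 s, during which the arm holds its last target. There are 200 camera calls.

TASK

Take the T-shaped work rest out of its wooden parking block and fit it into the square support tube on the bench, with its spring button on the side of the tube that has the steel plate with the hole. Hold the button flush to get it past the mouth of the tube, then slide the rest down gently, without forcing anything, until the button pops out through the hole and locks. Let go, and leave the other things on the bench alone.

Things in the scene. Friction and masses are not known exactly. Their poses are not given: they have to be found in the camera images.
- rest: Loose T-shaped work rest, 0.2 kg, upright in the parking block: square aluminium post 24 x 24 mm, z = 0 to 105 mm, pale wooden bar on top. Origin: centre of the post's foot; z up along the post. The lowest 8 mm are a round black plug tapering from 24 to 16 mm. The spring button is in the post's -x face, its centre 50 mm above the foot; fingers closing along x press it with one pad.
- spring_button (a joint): Travel of the steel spring button into the post, m: 0 = fully out (8.5 mm proud of the post's face), 0.008 = pressed in, practically flush. The spring pushes with about 3 N when out and 6 N when pressed. Inside the tube, held in by its wall, it reads about 0.006 to 0.008; out through the hole it reads 0.
- button_face (a point): Centre of the button's outer face (moves with the button). The face is 10 mm wide and 13 mm tall with square shoulders, so the button does not cam in by itself: unpressed it stops dead on the tube's rim. If fingertips cover only its upper half, the lower half can enter the tube.
- support_base: Support fixed to the bench: flange 100 x 100 x 8 mm with a square tube standing on it, outside 34.5 mm, bore 26.5 x 26.5 mm, wall 4 mm, open at the top, bore floor at z = 8 mm. Origin: centre of the flange's underside, z up. On the tube's -x wall is a clamped steel plate with one hole, 14 mm wide and 16.5 mm tall, for the button.
- tube_mouth (a point): Centre of the tube's open top, 114 mm above the flange's underside; axes as support_base. The hole's centre is 22 to 50 mm below it: the plate is clamped at another height each time and this is not measured. Once the button has popped out, the hole's lower edge carries it and the rest goes no lower.
- park_block: Wooden parking block, fixed to the bench, 90 x 90 x 40 mm, with a square hole 28 mm wide and 30 mm deep in which the rest's foot stands (foot 10 mm above the bench). Origin: centre of the underside.
- wax_tin: Bystander: round tin 69 mm wide, 32 mm tall; origin at the centre of its underside.
- turned_box: Bystander: turned wooden lidded box, 57 mm wide, 66 mm tall; origin at the centre of its underside.
- tape_measure: Bystander: tape measure 34 x 70 x 62 mm; origin at the centre of its underside.
- sanding_block: Bystander: brown sanding block 52 x 90 x 27 mm; origin at the centre of its underside.
- bar_top (a point): Centre of the top of the rest's wooden bar, 114 mm above the foot, axes as rest. The bar is 110 mm long along y, 18 mm wide along x, 10 mm thick; it runs across the button's direction, so fingers that close along x straddle it.

How it is judged:
On the way, in this order (a step that is already met when the one before it is completed fails the run):
1. the rest is lifted clear of the parking block (height (world z) of rest above 0.06 m), for 0.1 s.
2. the rest is in the tube with its button held in below the tube's mouth (value of joint spring_button above 0.0045 m and z of rest in the frame of support_base below 0.0685 m and horizontal distance between rest and support_base below 0.006 m), for 0.2 s.
At the end, for the whole second after the job is handed in: The rest stands in the support tube, upright within 0.1 rad and within 6 mm of its axis, foot 10 to 48 mm above the flange's underside, with the spring button back out (joint below 2 mm) through the hole on the tube's -x side; released and at rest (value of joint spring_button below 0.002 m and z of rest in the frame of support_base between 0.01 and 0.048 m and x of button_face in the frame of support_base below -0.016 m and horizontal distance between rest and support_base below 0.006 m and angle between rest's own z axis and vertical below 0.1 rad and linear speed of rest below 0.02 m/s); the robot touches nothing.
It fails at once if the rest or its button is forced against the support with more than 40 N (contact force between rest and support_base above 40 N).
It fails at once if the robot pushes on the support with more than 40 N (contact force between the arm and support_base above 40 N).
It fails at once if a bystander is moved by more than 3 cm (distance of any of wax_tin, turned_box, tape_measure, sanding_block from where it was at the start of the episode above 0.03 m).
It also fails if it takes over 64 s, if anything falls off the work surface, if the arm or the gripper's body presses on something with over 40 N, if the wrist force passes 120 N, or if a joint passes its speed limit or range.

## Working session

There is one attempt and no reset: what is moved stays moved. The work goes in short steps, Python scripts to look and compute and a tool call to move; the robot and the scene stay as the last step left them, time stands still between calls to the robot, and variables do not carry over. Pictures are saved under pics/ and viewed, at most 13 in all, crops included, and the job is handed in when it is done.

Besides the shell and the picture viewer there is one more tool, called after "Emit:" as a command line: name --argument value ..., lists and objects as JSON in quotes. arm_command: Moves the arm, as the interface text tells. Its arguments: {"type":"object","properties":{"deltas":{"type":"array"},"gripper":{"type":"number"},"squeeze":{"type":"number"}},"required":["deltas"]}

```bash
mkdir -p pics; python3 - <<'E'
from plant import monitor, eyes
import cv2
for n in("side","top"):
    cv2.imwrite(f"pics/{n}0.png",cv2.resize(eyes.read_camera(n),(800,600),interpolation=cv2.INTER_CUBIC)); print(eyes.camera_model(n))
print(monitor.read_state())
E
```

```text
{'fx': 379.14829698339537, 'fy': 379.14829698339537, 'cx': 250.54153471644247, 'cy': 191.9279180609343, 'rvec': array([ 0.15301175, -2.60707721,  1.60726511]), 'tvec': array([0.4974159 , 0.19671627, 0.89642298])}
{'fx': 377.58947127084883, 'fy': 377.58947127084883, 'cx': 256.73664695247265, 'cy': 184.48949969112195, 'rvec': array([ 2.16655806, -2.15015547,  0.11260346]), 'tvec': array([-0.21493129,  0.52701763,  1.0059373 ])}
{'t': 0.1, 'q': array([ 1.19357474e+00,  1.31059317e-01,  1.48917098e+00,  2.52662843e-05,
        1.52300046e+00, -8.53770530e-02]), 'dq': array([ 0.00091379, -0.00227405, -0.00301709, -0.00205886,  0.00083443,
       -0.00152403]), 'joint_torque': array([ 6.95079525e-04, -5.61333525e+01, -4.93099344e+01,  7.70152453e-02,
        2.89596012e-02, -8.39689346e-05]), 'tool_pos': array([0.17239875, 0.57416483, 0.21770774]), 'orientation': array([-4.56746733e-01, -3.10780742e+00,  2.49519380e-03]), 'force': array([ 0.2473201 , -0.27901199, -0.16935189]), 'wrist_torque': array([-0.02340485,  0.02905588, -0.00656393]), 'gripper_force': 0.0, 'opening': 0.0930273617622045}
```

View pics/side0.png

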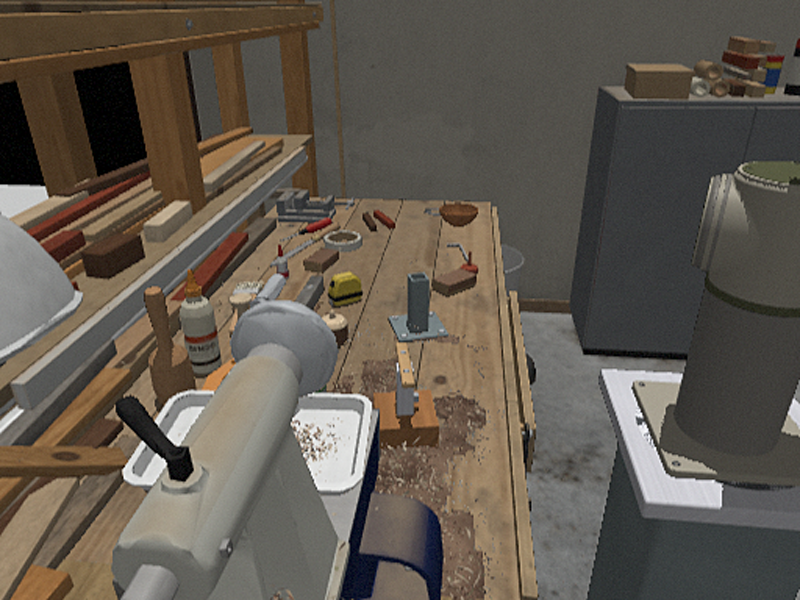

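View pics/top0.png

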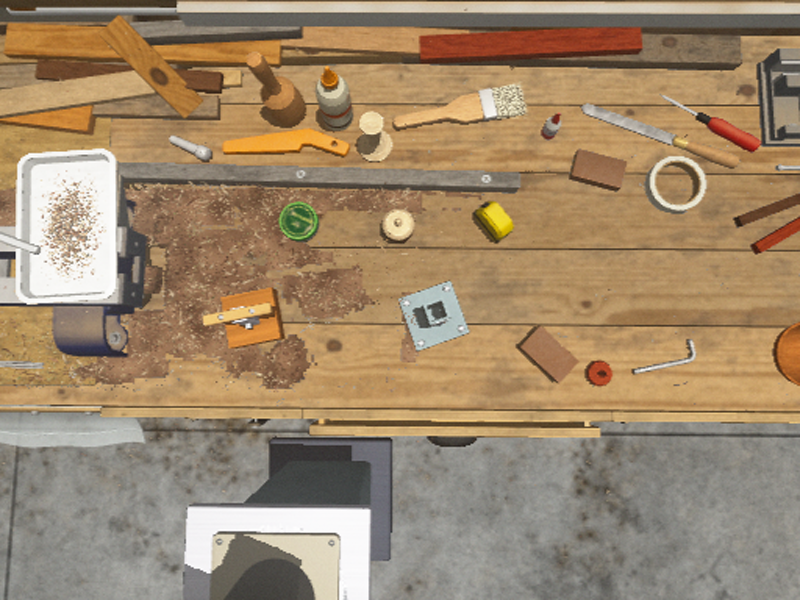

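The side view shows the tube at (418,300) and the rest at (405,385). In the top view the tube is at (434,315) and the block at (252,317), with the rest's bar running along (205-270, 313). I need enlarged crops to get orientations.

```bash
cat > h.py <<'E'
import numpy as np, cv2
from plant import monitor, eyes
def cam(n):
    m=eyes.camera_model(n); K=np.array([[m['fx'],0,m['cx']],[0,m['fy'],m['cy']],[0,0,1]]); return K,np.array(m['rvec']),np.array(m['tvec'])
def onplane(n,uv,z):
    K,r,t=cam(n); R=cv2.Rodrigues(r)[0]; d=R.T@np.linalg.inv(K)@np.array([*uv,1.]); c=-R.T@t
    return c+d*(z-c[2])/d[2]
def proj(n,P):
    K,r,t=cam(n); return cv2.projectPoints(np.atleast_2d(np.array(P,float)),r,t,K,None)[0][:,0]
def crop(n,x,y,w,h,s,im=None):
    im=eyes.read_camera(n) if im is None else im
    return cv2.resize(im[y:y+h,x:x+w],None,fx=s,fy=s,interpolation=cv2.INTER_CUBIC)
E
python3 - <<'E'
from h import *
a=crop("top",120,170,190,65,4.2); b=crop("side",225,165,75,125,4.2)
# stack: top crop 798x273 ; side crop split into 2
b1=b[:260]; b2=b[260:]
cv2.imwrite("pics/c1.png",a)
c=np.zeros((600,800,3),np.uint8); c[:273,:798]=a; c[280:280+260,:315]=b1; c[280:280+265,320:635]=b2
cv2.imwrite("pics/c1.png",c); print(b.shape)
E
```

```text
(525, 315, 3)
```

View pics/c1.png

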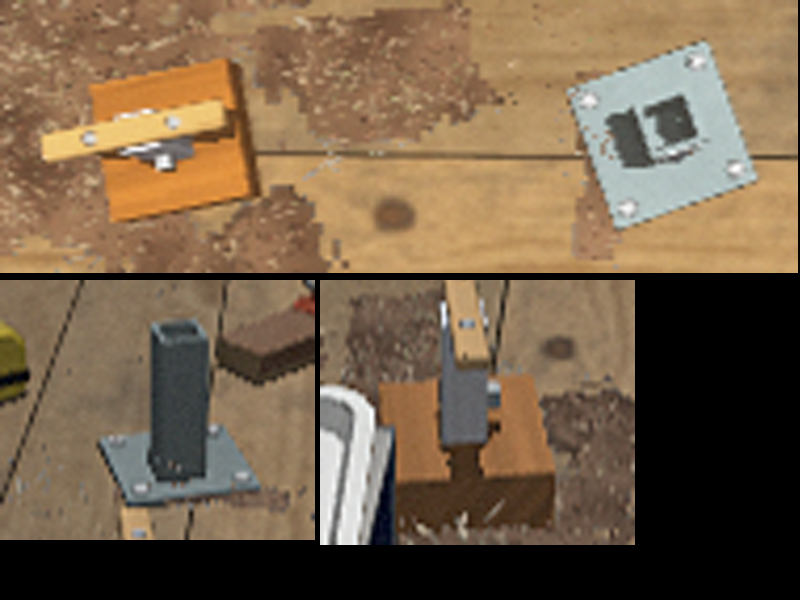

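The rest's button faces the robot (-x), seen at top-crop (163,160). The flange is turned about 20°. The plate isn't identified yet, so I'll enlarge the tube.

```bash
python3 - <<'E'
from h import *
T=np.mean([eyes.read_camera("top").astype(float) for _ in range(4)],0).astype(np.uint8); S=np.mean([eyes.read_camera("side").astype(float) for _ in range(4)],0).astype(np.uint8)
cv2.imwrite("T.png",T);cv2.imwrite("S.png",S)
a=crop("top",252,176,50,50,8,T); b=crop("side",245,170,44,50,8,S)
a2=crop("top",125,180,60,45,6.5,T); 
c=np.zeros((600,800,3),np.uint8); c[:400,:400]=a; c[:400,410:410+352]=b; 
c=cv2.convertScaleAbs(c,alpha=1.5)
cv2.imwrite("pics/c2.png",c[:400])
E
```

```text
(no output)
```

View pics/c2.png

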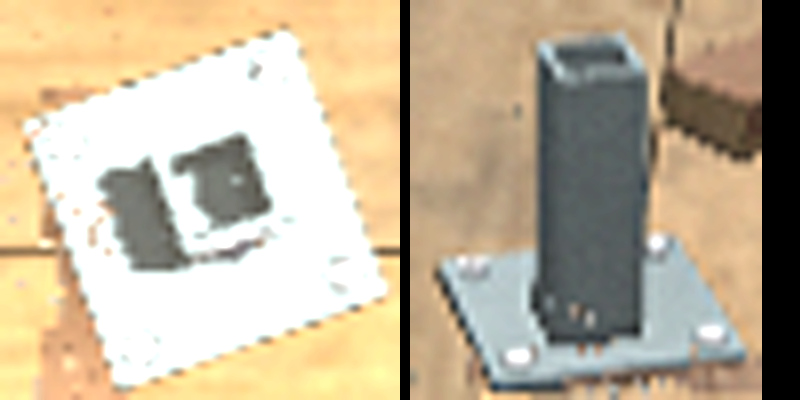

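The double strip below the mouth at (230,248) is the plate, so it is on the robot-facing (-x) wall. Next is a zoom on the rest.

```bash
python3 - <<'E'
from h import *
T=cv2.imread("T.png");S=cv2.imread("S.png")
a=crop("top",125,180,60,50,7,T); b=crop("side",235,212,50,75,8,S)
c=np.zeros((600,830,3),np.uint8); c[:350,:420]=a; c[:600,430:]=b
cv2.imwrite("pics/c3.png",c[:,:800])
E
```

```text
(no output)
```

View pics/c3.png

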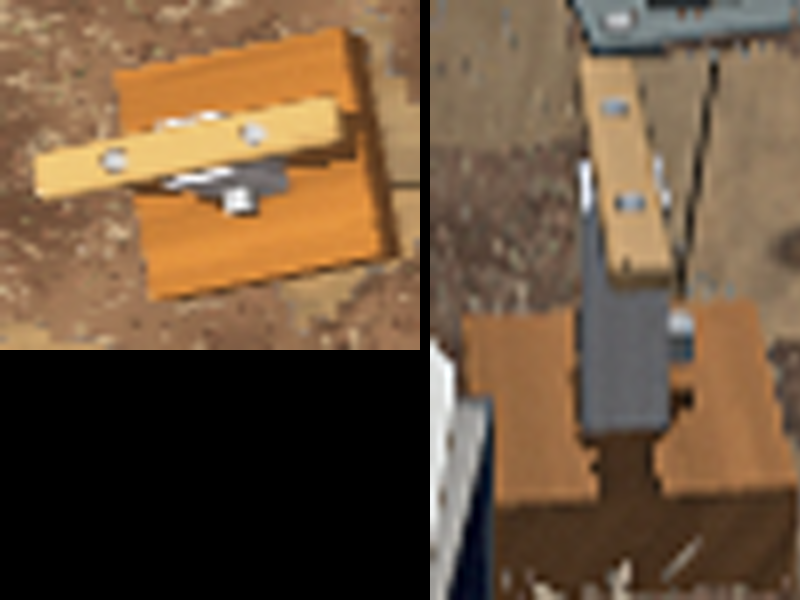

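The bar's top corners in the top crop are (36,157), (337,96), (344,134) and (41,198). In the side crop they are (608,265), (668,262), (583,58) and (632,53). The button is on the right (robot) side at (682,337). Now I'll fit the poses.

```bash
cat > fit.py <<'E'
from h import *
from scipy.optimize import least_squares
def px(l,s,ox,oy,dx=0): return [((u-dx+.5)/s-.5+ox,(v+.5)/s-.5+oy) for u,v in l]
def rect(hx,hy,z): return [(hx,hy,z),(hx,-hy,z),(-hx,-hy,z),(-hx,hy,z)]
def fit(obs,x0):
    def pts(x,L):
        c,s=np.cos(x[2]),np.sin(x[2]); L=np.array(L); return np.c_[x[0]+c*L[:,0]-s*L[:,1],x[1]+s*L[:,0]+c*L[:,1],L[:,2]]
    f=lambda x:np.concatenate([(proj(n,pts(x,L))-np.array(P)).ravel() for n,P,L in obs])
    r=least_squares(f,x0,loss='soft_l1'); return r.x,f(r.x).reshape(-1,2).round(1).tolist()
A=lambda l:px(l,8,252,176); B=lambda l:px(l,8,245,170,410)
C=lambda l:px(l,7,125,180); D=lambda l:px(l,8,235,212,430)
if __name__=="__main__":
    fl=rect(.05,.05,.008); m=rect(.01725,.01725,.114)
    sup=[("top",A([(28,125),(297,32),(388,290),(118,385)]),fl),("side",B([(438,268),(675,235),(745,355),(495,388)]),[fl[1],fl[2],fl[3],fl[0]]) ,
     ("side",B([(538,43),(628,37),(650,75),(555,83)]),[m[1],m[2],m[3],m[0]])]
    bar=rect(.009,.055,.124); bl=rect(.045,.045,.04)
    rest=[("top",C([(36,157),(337,96),(344,134),(41,198)]),bar),("side",D([(608,265),(583,58),(632,53),(668,262)]),bar)]
    blk=[("top",C([(113,72),(345,28),(385,257),(152,298)]),bl),("side",D([(462,316),(755,300),(798,487)]),bl[1:])]
    p=onplane("top",(271,201),.008)
    q=onplane("top",(158,202),.04); print(p,q)
    for o,x0 in((sup,[p[0],p[1],.2]),(rest,[q[0],q[1],.1]),(blk,[q[0],q[1],.1])):
        for sub in (o,[v for v in o if v[0]=="top"],[v for v in o if v[0]=="side"]): x,r=fit(sub,x0);print(x.round(4),np.degrees(x[2]).round(1),r if sub is o else "")
E
python3 fit.py
```

```text
[ 0.4850856  -0.25076971  0.008     ] [0.47784041 0.05556038 0.04      ]
[ 0.4831 -0.2674  0.3401] 19.5 [[-0.9, -0.5], [-0.8, -0.5], [-0.0, 1.1], [-0.4, 1.1], [-0.1, -1.3], [0.2, -0.5], [0.6, -0.7], [-0.3, -0.9], [-0.3, -0.2], [-0.6, -0.6], [-0.3, -0.7], [0.3, -0.6]]
[ 0.484  -0.2689  0.3388] 19.4 
[ 0.4824 -0.2629  0.3416] 19.6 
[0.4758 0.0492 0.1961] 11.2 [[-0.7, -0.9], [-0.1, -0.4], [0.1, 1.2], [-0.3, 0.4], [-0.3, -0.2], [-1.1, -0.8], [0.3, -0.5], [0.7, -0.3]]
[0.4761 0.0486 0.2129] 12.2 
[0.4754 0.0508 0.1846] 10.6 
[0.4754 0.0503 0.1981] 11.4 [[0.2, -0.1], [-0.3, -0.0], [-0.5, -0.1], [-0.2, 0.4], [0.0, -0.3], [0.0, -0.3], [-0.1, -0.4]]
[0.4755 0.0498 0.1988] 11.4 
[0.4752 0.0516 0.2001] 11.5
```

Emit:
arm_command --deltas '[[[0,0,2,0,0,0],[0,0,2,0,0,0],[0.8,-2.4,0,0,0,-4],[0.8,-2.4,0,0,0,-4],[0.8,-2.4,0,0,0,-4],[0.8,-2.4,0,0,0,-4],[0.8,-2.4,0,0,0,-4],[0.8,-2.4,0,0,0,-4],[0.8,-2.4,0,0,0,-4],[0.8,-2.4,0,0,0,-4],[0.8,-2.4,0,0,0,-4],[0.8,-2.4,0,0,0,-4]]]' --gripper 1 --squeeze 25

```text
t: 1.6
tool_pos: [0.2528, 0.3336, 0.2588]
orientation: [1.497, 2.762, 0.001]
force: [0.7, 0.6, 0.8]
opening: 0.0934
gripper_force: 0.0
```

Emit:
arm_command --deltas '[[[2,-2.5,0,0,0,-2],[2,-2.5,0,0,0,-2],[2,-2.5,0,0,0,-2],[2,-2.5,0,0,0,-2],[2,-2.5,0,0,0,-2],[2,-2.5,0,0,0,-2],[2,-2.5,0,0,0,-2],[2,-2.5,0,0,0,-2],[2,-2.5,0,0,0,-2],[2,-2.5,0,0,0,-2],[2,-2.5,0,0,0,-2],[0,0,0,0,0,0]]]'

```text
t: 2.6
tool_pos: [0.4748, 0.0556, 0.2584]
orientation: [1.999, 2.422, -0.001]
force: [0.5, -0.0, 0.3]
opening: 0.0929
gripper_force: 0.0
```

Emit:
arm_command --deltas '[[[0.07,-0.6,0,0,0,0.3],[0,0,-2.4,0,0,0],[0,0,-2.4,0,0,0],[0,0,-2.4,0,0,0],[0,0,-2.4,0,0,0],[0,0,-2.4,0,0,0],[0,0,-2.4,0,0,0],[0,0,-2.0,0,0,0],[0,0,-2.0,0,0,0],[0,0,-1.38,0,0,0],[0,0,0,0,0,0],[0,0,0,0,0,0]]]'

```text
t: 3.6
tool_pos: [0.4723, 0.0542, 0.0606]
orientation: [-1.983, -2.435, 0.002]
force: [0.8, -1.1, 0.3]
opening: 0.0931
gripper_force: 0.0
```

```bash
python3 - <<'E'
from h import *
print(monitor.read_state()['tool_pos'])
T=eyes.read_camera("top");S=eyes.read_camera("side")
a=crop("top",115,170,75,65,5.3,T); b=crop("side",225,182,55,85,7,S)
c=np.zeros((600,800,3),np.uint8); c[:a.shape[0],:a.shape[1]]=a; c[:b.shape[0],405:405+b.shape[1]]=b
cv2.imwrite("pics/c4.png",c)
E
```

```text
[0.47228297 0.05420637 0.0605573 ]
```

View pics/c4.png

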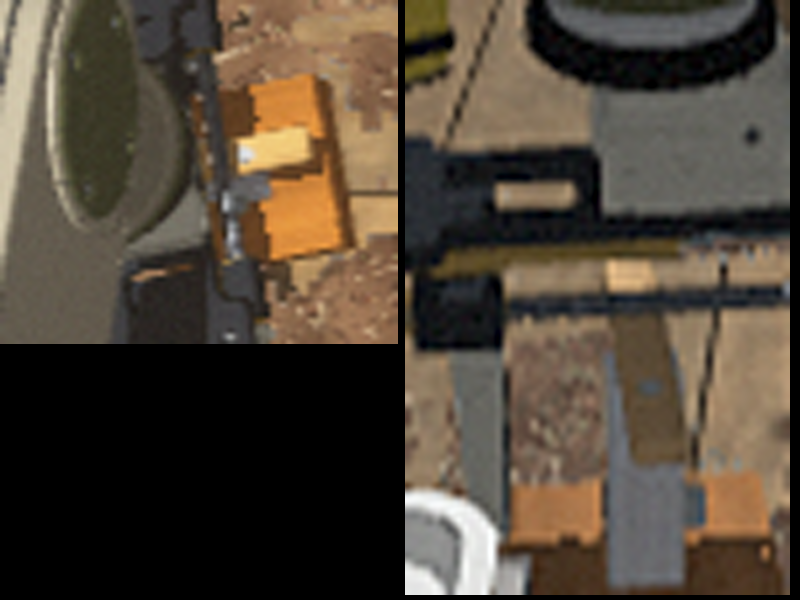

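The fingers straddle the bar, with the left finger at (480,440) clear of the post. I'll correct xy and close.

Emit:
arm_command --deltas '[[[0.3,-0.47,0,0,0,0],[0,0,0,0,0,0],[0,0,0,0,0,0],[0,0,0,0,0,0],[0,0,0,0,0,0],[0,0,0,0,0,0]]]'

```text
t: 4.2
tool_pos: [0.4763, 0.049, 0.0609]
orientation: [1.986, 2.434, 0.0]
force: [-0.5, -0.8, 0.1]
opening: 0.093
gripper_force: 0.0
```

Emit:
arm_command --deltas '[[[0,0,0,0,0,0],[0,0,0,0,0,0],[0,0,0,0,0,0],[0,0,0,0,0,0],[0,0,0,0,0,0],[0,0,0,0,0,0],[0,0,0,0,0,0],[0,0,0,0,0,0],[0,0,0,0,0,0],[0,0,0,0,0,0]]]' --gripper -1 --squeeze 25

```text
t: 5.03
tool_pos: [0.4761, 0.0489, 0.0607]
orientation: [-1.986, -2.434, 0.001]
force: [-1.6, -0.9, -1.9]
opening: 0.0311
gripper_force: 3.3
```

Emit:
arm_command --deltas '[[[0,0,0,0,0,0],[0,0,0,0,0,0],[0,0,0,0,0,0],[0,0,0,0,0,0],[0,0,0,0,0,0],[0,0,0,0,0,0]]]'

```text
t: 5.53
tool_pos: [0.4762, 0.049, 0.0607]
orientation: [-1.986, -2.434, 0.0]
force: [0.4, -1.0, -2.3]
opening: 0.024
gripper_force: 25.0
```

Emit:
arm_command --deltas '[[[0,0,0.5,0,0,0],[0,0,1,0,0,0],[0,0,1.5,0,0,0],[0,0,1.5,0,0,0],[0,0,1.5,0,0,0],[0,0,1.5,0,0,0],[0,0,1.5,0,0,0],[0,0,1.5,0,0,0],[0,0,1.5,0,0,0],[0,0,1.5,0,0,0],[0,0,1.5,0,0,0],[0,0,0,0,0,0]]]'

```text
t: 6.53
tool_pos: [0.4781, 0.049, 0.2153]
orientation: [1.983, 2.431, 0.006]
force: [0.2, -0.7, -0.8]
opening: 0.0244
gripper_force: 25.0
```

Emit:
arm_command --deltas '[[[0,-1,0,0,0,0],[0,-2,0,0,0,0],[0,-3,0,0,0,1],[0,-3,0,0,0,1],[0,-3,0,0,0,1],[0,-3,0,0,0,1],[0.2,-3,0,0,0,1],[0.2,-3,0,0,0,1],[0.2,-3,0,0,0,1],[0,-3,0,0,0,1],[0,-2,0,0,0,0],[0,-1.5,0,0,0,0]]]'

```text
t: 7.53
tool_pos: [0.4809, -0.2583, 0.2092]
orientation: [-1.812, -2.563, 0.001]
force: [0.8, 0.6, -2.4]
opening: 0.0237
gripper_force: 25.0
```

Emit:
arm_command --deltas '[[[0,-1,0,0,0,0],[0,0,0,0,0,0],[0,0,0,0,0,0],[0,0,0,0,0,0],[0,0,0,0,0,0],[0,0,0,0,0,0]]]'

```text
t: 8.03
tool_pos: [0.4825, -0.2651, 0.211]
orientation: [1.809, 2.568, 0.0]
force: [-0.1, 0.6, -2.7]
opening: 0.0241
gripper_force: 25.0
```

```bash
python3 - <<'E'
from h import *
print(monitor.read_state()['tool_pos'],monitor.read_state()['opening'])
T=eyes.read_camera("top");S=eyes.read_camera("side")
cv2.imwrite("T5.png",T);cv2.imwrite("S5.png",S)
a=crop("top",235,165,75,75,5.3,T); b=crop("side",235,130,55,85,7,S)
c=np.zeros((600,800,3),np.uint8); c[:a.shape[0],:a.shape[1]]=a; c[:b.shape[0],405:405+b.shape[1]]=b
cv2.imwrite("pics/c5.png",c)
E
```

```text
[ 0.48252226 -0.26508168  0.2109938 ] 0.02410123161327313
```

View pics/c5.png

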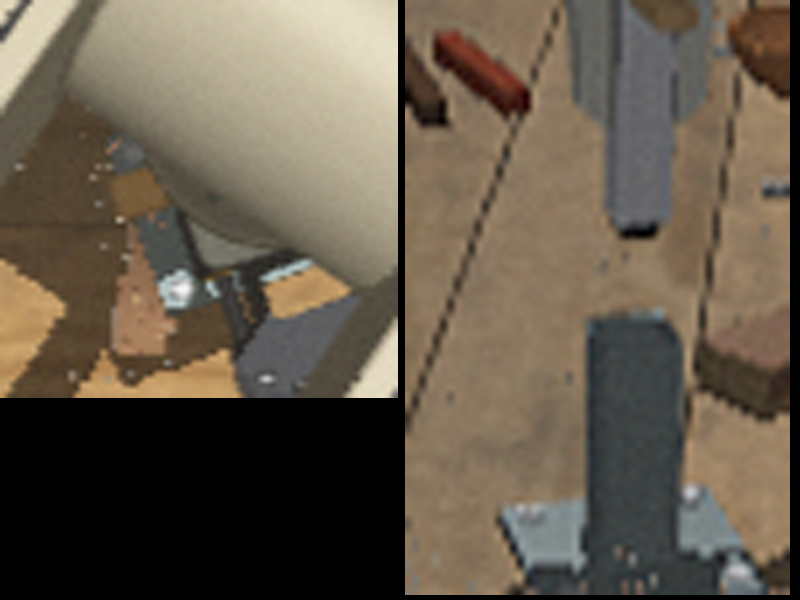

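The post, with its black plug at side (638,230), hangs over the tube mouth (635,320). I'll compare predicted edges with these.

```bash
python3 - <<'E'
from h import *
def w(c,yaw,hx,z):
    a=np.radians(yaw);R=np.array([[np.cos(a),-np.sin(a)],[np.sin(a),np.cos(a)]])
    return [(*(np.array(c)+R@np.array([sx*hx,sy*hx])),z) for sx,sy in((1,1),(1,-1),(-1,-1),(-1,1))]
f=lambda P:((proj("side",P)-[235,130]+.5)*7-.5+[405,0]).round().tolist()
print("post",f(w((.4825,-.2651),19.6,.012,.211-.0505+.008)))
print("postup",f(w((.4825,-.2651),19.6,.012,.211-.0505+.045)))
print("tube",f(w((.4831,-.2674),19.5,.01725,.114)),f(w((.4831,-.2674),19.5,.01725,.05)))
S=cv2.imread("S5.png")
g=cv2.cvtColor(S,cv2.COLOR_BGR2GRAY)
for r in (150,154,158,): print(r,g[r,255:282].tolist())
for r in (180,185,190,196): print(r,S[r,255:282,2].tolist())
E
```

```text
post [[615.0, 225.0], [600.0, 204.0], [655.0, 199.0], [671.0, 220.0]]
postup [[615.0, 141.0], [601.0, 121.0], [656.0, 116.0], [672.0, 136.0]]
tube [[604.0, 349.0], [585.0, 316.0], [662.0, 308.0], [683.0, 340.0]] [[603.0, 483.0], [585.0, 448.0], [660.0, 440.0], [680.0, 474.0]]
150 [124, 121, 123, 123, 122, 122, 121, 122, 109, 83, 96, 104, 101, 103, 99, 104, 102, 103, 102, 122, 116, 112, 116, 111, 111, 113, 54]
154 [125, 123, 125, 125, 128, 123, 130, 129, 110, 84, 100, 103, 99, 99, 105, 102, 101, 101, 115, 109, 108, 105, 102, 107, 117, 63, 131]
158 [119, 123, 119, 120, 122, 124, 123, 126, 105, 83, 102, 102, 99, 100, 106, 102, 101, 100, 104, 109, 111, 104, 105, 107, 107, 90, 123]
180 [139, 142, 138, 139, 145, 124, 44, 48, 55, 67, 65, 63, 62, 63, 66, 68, 65, 64, 60, 77, 174, 85, 65, 57, 77, 102, 96]
185 [123, 131, 135, 136, 139, 126, 53, 51, 60, 69, 64, 68, 60, 63, 66, 61, 62, 63, 50, 84, 113, 102, 51, 52, 61, 60, 70]
190 [115, 120, 129, 127, 125, 115, 49, 53, 52, 63, 60, 62, 61, 63, 62, 59, 62, 57, 54, 77, 95, 155, 141, 136, 140, 146, 152]
196 [136, 133, 126, 121, 125, 117, 50, 45, 55, 63, 60, 60, 61, 62, 62, 58, 60, 55, 57, 89, 163, 160, 157, 159, 164, 162, 157]
```

Emit:
arm_command --deltas '[[[0.1,-0.29,0,0,0,0],[0,0,-1,0,0,0],[0,0,-1,0,0,0],[0,0,-1,0,0,0],[0,0,-0.5,0,0,0],[0,0,0,0,0,0],[0,0,0,0,0,0],[0,0,0,0,0,0]]]'

```text
t: 8.8
tool_pos: [0.4834, -0.269, 0.176]
orientation: [1.811, 2.567, -0.0]
force: [0.8, 0.0, -2.5]
opening: 0.0242
gripper_force: 25.0
```

Emit:
arm_command --deltas '[[[0,0,-0.4,0,0,0],[0,0,-0.3,0,0,0],[0,0,-0.3,0,0,0],[0,0,-0.3,0,0,0],[0,0,0,0,0,0],[0,0,0,0,0,0],[0,0,0,0,0,0]]]'

```text
t: 9.38
tool_pos: [0.4833, -0.269, 0.1629]
orientation: [1.811, 2.567, 0.0]
force: [-0.2, 0.9, -2.7]
opening: 0.0238
gripper_force: 25.0
```

Emit:
arm_command --deltas '[[[0,0,-0.2,0,0,0],[0,0,-0.2,0,0,0],[0,0,0,0,0,0],[0,0,0,0,0,0]]]'

```text
t: 9.72
tool_pos: [0.4831, -0.2689, 0.1586]
orientation: [-1.811, -2.566, 0.0]
force: [0.6, 0.1, -2.5]
opening: 0.0241
gripper_force: 25.0
```

Emit:
arm_command --deltas '[[[0,0,-0.15,0,0,0],[0,0,-0.15,0,0,0],[0,0,0,0,0,0],[0,0,0,0,0,0]]]'

```text
t: 10.05
tool_pos: [0.4832, -0.2689, 0.1556]
orientation: [-1.811, -2.567, 0.0]
force: [0.5, -0.6, -3.0]
opening: 0.024
gripper_force: 25.0
```

Emit:
arm_command --deltas '[[[0,0,-0.15,0,0,0],[0,0,-0.15,0,0,0],[0,0,-0.15,0,0,0],[0,0,0,0,0,0],[0,0,0,0,0,0]]]'

```text
t: 10.47
tool_pos: [0.4832, -0.2689, 0.1511]
orientation: [-1.811, -2.566, 0.0]
force: [-0.0, -0.5, -2.6]
opening: 0.0241
gripper_force: 25.0
```

Emit:
arm_command --deltas '[[[0,0,-0.2,0,0,0],[0,0,-0.2,0,0,0],[0,0,-0.2,0,0,0],[0,0,0,0,0,0],[0,0,0,0,0,0]]]'

```text
t: 10.88
tool_pos: [0.4831, -0.2688, 0.145]
orientation: [-1.811, -2.566, -0.0]
force: [0.2, -0.5, -2.5]
opening: 0.0238
gripper_force: 25.0
```

Emit:
arm_command --deltas '[[[0,0,-0.4,0,0,0],[0,0,-0.4,0,0,0],[0,0,-0.4,0,0,0],[0,0,-0.4,0,0,0],[0,0,-0.4,0,0,0],[0,0,0,0,0,0],[0,0,0,0,0,0]]]'

```text
t: 11.47
tool_pos: [0.4831, -0.2688, 0.1249]
orientation: [-1.811, -2.566, 0.0]
force: [-0.5, -0.7, -2.8]
opening: 0.0237
gripper_force: 25.0
```

Emit:
arm_command --deltas '[[[0,0,-0.1,0,0,0],[0,0,-0.1,0,0,0],[0,0,-0.1,0,0,0],[0,0,-0.1,0,0,0],[0,0,0,0,0,0],[0,0,0,0,0,0]]]'

```text
t: 11.97
tool_pos: [0.4833, -0.269, 0.1213]
orientation: [-1.811, -2.567, 0.0]
force: [0.1, 0.1, -2.4]
opening: 0.024
gripper_force: 25.0
```

Emit:
arm_command --deltas '[[[0,0,-0.1,0,0,0],[0,0,-0.1,0,0,0],[0,0,0,0,0,0],[0,0,0,0,0,0]]]'

```text
t: 12.3
tool_pos: [0.4834, -0.2689, 0.1193]
orientation: [1.811, 2.567, 0.0]
force: [1.3, 0.2, -3.7]
opening: 0.024
gripper_force: 25.0
```

Emit:
arm_command --deltas '[[[0,0,-0.1,0,0,0],[0,0,-0.08,0,0,0],[0,0,-0.07,0,0,0],[0,0,0,0,0,0],[0,0,0,0,0,0],[0,0,0,0,0,0],[0,0,0,0,0,0],[0,0,0,0,0,0]]]'

```text
t: 12.97
tool_pos: [0.4834, -0.2689, 0.1168]
orientation: [1.811, 2.567, 0.0]
force: [3.0, 0.9, -3.5]
opening: 0.0241
gripper_force: 25.0
```

```bash
python3 - <<'E'
from h import *
S=np.mean([eyes.read_camera("side").astype(float) for _ in range(3)],0).astype(np.uint8)
cv2.imwrite("pics/c6.png",crop("side",240,140,55,75,8,S))
E
```

```text
(no output)
```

View pics/c6.png

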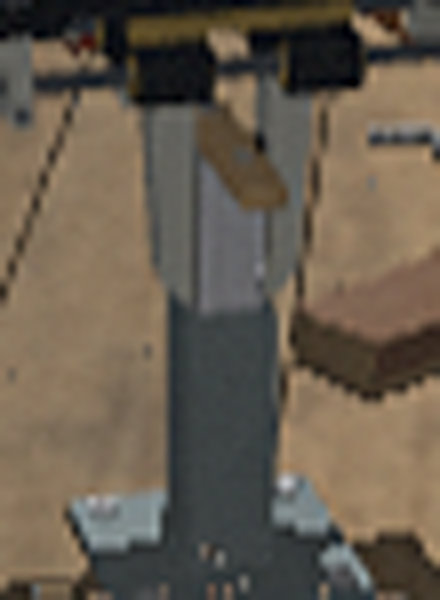

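The fingertips sit just above the tube rim (y≈300) and the post is inside. I'll go 1 mm deeper and release.

Emit:
arm_command --deltas '[[[0,0,-0.1,0,0,0],[0,0,0,0,0,0],[0,0,0,0,0,0],[0,0,0,0,0,0],[0,0,0,0,0,0]]]'

```text
t: 13.53
tool_pos: [0.4835, -0.269, 0.116]
orientation: [1.811, 2.567, 0.0]
force: [3.6, 0.4, -1.4]
opening: 0.024
gripper_force: 25.0
```

Emit:
arm_command --deltas '[[[0,0,0,0,0,0],[0,0,0,0,0,0],[0,0,0,0,0,0],[0,0,0,0,0,0],[0,0,0,0,0,0],[0,0,0,0,0,0]]]' --gripper 0.2

```text
t: 14.03
tool_pos: [0.4831, -0.2691, 0.1158]
orientation: [-1.811, -2.567, 0.0]
force: [0.3, -0.3, -0.2]
opening: 0.0549
gripper_force: 0.0
```

```bash
python3 - <<'E'
from h import *
S=np.mean([eyes.read_camera("side").astype(float) for _ in range(3)],0).astype(np.uint8)
cv2.imwrite("pics/c7.png",crop("side",240,140,55,75,8,S)); print(monitor.read_state()['opening'])
E
```

```text
0.05554375923808181
```

View pics/c7.png

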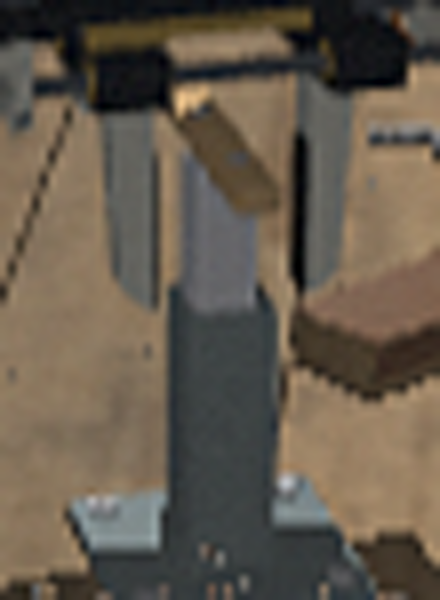

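The post leans a bit, with its top to the left, because the spring is pushing it. It is held in the mouth. I'll re-grip lightly on the bar (tips at z≈0.171), which rights it and limits the pushing force by slip.

Emit:
arm_command --deltas '[[[0,0,1,0,0,0],[0,0,1.5,0,0,0],[0,0,1.5,0,0,0],[0,0,1.0,0,0,0],[0,0,0.5,0,0,0],[0,0,0,0,0,0],[0,0,0,0,0,0]]]'

```text
t: 14.77
tool_pos: [0.4833, -0.269, 0.1708]
orientation: [1.811, 2.567, -0.0]
force: [-0.3, 0.5, -1.0]
opening: 0.0557
gripper_force: 0.0
```

Emit:
arm_command --deltas '[[[0,0,0,0,0,0],[0,0,0,0,0,0],[0,0,0,0,0,0],[0,0,0,0,0,0],[0,0,0,0,0,0],[0,0,0,0,0,0],[0,0,0,0,0,0],[0,0,0,0,0,0]]]' --gripper -1 --squeeze 12

```text
t: 15.43
tool_pos: [0.4836, -0.2688, 0.1707]
orientation: [1.811, 2.567, 0.001]
force: [3.3, 1.4, -2.4]
opening: 0.0176
gripper_force: 12.0
```

Emit:
arm_command --deltas '[[[0,0,-0.1,0,0,0],[0,0,-0.1,0,0,0],[0,0,-0.1,0,0,0],[0,0,0,0,0,0]]]'

```text
t: 15.77
tool_pos: [0.4836, -0.269, 0.168]
orientation: [1.811, 2.566, 0.0]
force: [4.1, 1.9, 2.8]
opening: 0.018
gripper_force: 12.0
```

Emit:
arm_command --deltas '[[[0,0,-0.1,0,0,0],[0,0,-0.1,0,0,0],[0,0,-0.1,0,0,0],[0,0,-0.1,0,0,0],[0,0,0,0,0,0]]]'

```text
t: 16.18
tool_pos: [0.4833, -0.2689, 0.1636]
orientation: [-1.811, -2.567, -0.0]
force: [3.3, 1.8, 0.7]
opening: 0.018
gripper_force: 12.0
```

Emit:
arm_command --deltas '[[[0,0,-0.1,0,0,0],[0,0,-0.1,0,0,0],[0,0,-0.1,0,0,0],[0,0,-0.1,0,0,0],[0,0,-0.1,0,0,0],[0,0,-0.1,0,0,0],[0,0,0,0,0,0]]]'

```text
t: 16.77
tool_pos: [0.4832, -0.2689, 0.1575]
orientation: [-1.811, -2.567, -0.0]
force: [3.8, 1.0, -0.5]
opening: 0.0182
gripper_force: 12.0
```

Emit:
arm_command --deltas '[[[0,0,-0.1,0,0,0],[0,0,-0.1,0,0,0],[0,0,-0.1,0,0,0],[0,0,-0.1,0,0,0],[0,0,-0.1,0,0,0],[0,0,-0.1,0,0,0],[0,0,0,0,0,0]]]'

```text
t: 17.35
tool_pos: [0.4832, -0.2689, 0.1515]
orientation: [-1.811, -2.567, 0.0]
force: [4.3, 0.7, 0.2]
opening: 0.0183
gripper_force: 12.0
```

Emit:
arm_command --deltas '[[[0,0,-0.1,0,0,0],[0,0,-0.1,0,0,0],[0,0,-0.1,0,0,0],[0,0,0,0,0,0]]]'

```text
t: 17.68
tool_pos: [0.4832, -0.2689, 0.1485]
orientation: [-1.811, -2.567, 0.0]
force: [3.4, 1.1, 0.3]
opening: 0.0178
gripper_force: 12.1
```

Emit:
arm_command --deltas '[[[0,0,-0.1,0,0,0],[0,0,-0.1,0,0,0],[0,0,0,0,0,0]]]'

```text
t: 17.93
tool_pos: [0.4832, -0.2689, 0.1466]
orientation: [-1.811, -2.567, 0.0]
force: [4.0, 0.9, 0.2]
opening: 0.0177
gripper_force: 12.1
```

Emit:
arm_command --deltas '[[[0,0,-0.1,0,0,0],[0,0,-0.1,0,0,0],[0,0,0,0,0,0]]]'

```text
t: 18.18
tool_pos: [0.4832, -0.2689, 0.1446]
orientation: [-1.811, -2.567, 0.0]
force: [3.5, 1.5, 0.5]
opening: 0.018
gripper_force: 12.1
```

Emit:
arm_command --deltas '[[[0,0,-0.1,0,0,0],[0,0,-0.1,0,0,0],[0,0,0,0,0,0]]]'

```text
t: 18.43
tool_pos: [0.4832, -0.2689, 0.1426]
orientation: [-1.811, -2.567, 0.0]
force: [4.0, 1.3, 0.9]
opening: 0.0176
gripper_force: 12.1
```

Not popped yet (Fx still about 4 N). Continuing.

Emit:
arm_command --deltas '[[[0,0,-0.1,0,0,0],[0,0,-0.1,0,0,0],[0,0,0,0,0,0]]]'

```text
t: 18.68
tool_pos: [0.4832, -0.2689, 0.1405]
orientation: [-1.811, -2.567, 0.0]
force: [3.5, 0.8, 0.4]
opening: 0.0178
gripper_force: 12.1
```

Emit:
arm_command --deltas '[[[0,0,-0.1,0,0,0],[0,0,-0.1,0,0,0],[0,0,0,0,0,0]]]'

```text
t: 18.93
tool_pos: [0.4831, -0.2688, 0.1384]
orientation: [-1.811, -2.566, 0.0]
force: [4.1, 0.9, 0.0]
opening: 0.0179
gripper_force: 12.1
```

Emit:
arm_command --deltas '[[[0,0,-0.1,0,0,0],[0,0,-0.1,0,0,0],[0,0,0,0,0,0]]]'

```text
t: 19.18
tool_pos: [0.4826, -0.2688, 0.1359]
orientation: [-1.81, -2.565, 0.001]
force: [2.8, 0.4, -3.4]
opening: 0.0177
gripper_force: 12.0
```

Emit:
arm_command --deltas '[[[0,0,0,0,0,0],[0,0,0,0,0,0]]]'

```text
t: 19.35
tool_pos: [0.4826, -0.2688, 0.1361]
orientation: [-1.811, -2.565, 0.001]
force: [0.9, 0.5, -3.8]
opening: 0.0178
gripper_force: 12.0
```

```bash
python3 - <<'E'
from h import *
S=np.mean([eyes.read_camera("side").astype(float) for _ in range(4)],0).astype(np.uint8)
cv2.imwrite("S8.png",S)
cv2.imwrite("pics/c8.png",crop("side",245,160,44,50,11,S)); print(monitor.read_state()['force'])
E
```

```text
[-0.79539876 -0.03775079 -2.35787472]
```

View pics/c8.png

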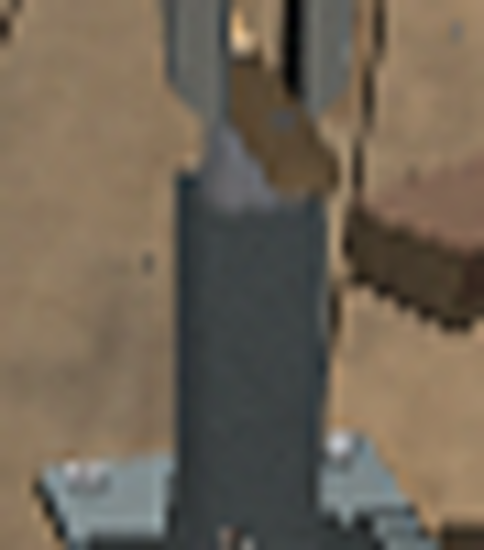

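Fx has fallen to zero and only the rest's weight remains on the gripper, so the button has popped. The bar is at (285,130), just above the tube. I'll set it down gently on the hole's edge.

Emit:
arm_command --deltas '[[[0,0,-0.05,0,0,0],[0,0,-0.05,0,0,0],[0,0,0,0,0,0]]]' --squeeze 6

```text
t: 19.8
tool_pos: [0.4831, -0.269, 0.1356]
orientation: [-1.811, -2.566, 0.0]
force: [0.1, 0.1, -2.3]
opening: 0.0179
gripper_force: 6.0
```

Emit:
arm_command --deltas '[[[0,0,-0.05,0,0,0],[0,0,-0.05,0,0,0],[0,0,0,0,0,0]]]'

```text
t: 20.05
tool_pos: [0.4832, -0.2689, 0.1347]
orientation: [-1.811, -2.567, 0.0]
force: [-0.2, -0.7, -3.1]
opening: 0.0181
gripper_force: 6.0
```

Emit:
arm_command --deltas '[[[0,0,-0.05,0,0,0],[0,0,-0.05,0,0,0],[0,0,0,0,0,0]]]'

```text
t: 20.3
tool_pos: [0.4833, -0.2689, 0.1337]
orientation: [-1.811, -2.567, 0.0]
force: [-0.0, 0.6, -2.7]
opening: 0.0177
gripper_force: 6.0
```

Emit:
arm_command --deltas '[[[0,0,-0.05,0,0,0],[0,0,-0.05,0,0,0],[0,0,0,0,0,0]]]'

```text
t: 20.55
tool_pos: [0.4837, -0.2692, 0.1335]
orientation: [1.811, 2.566, 0.0]
force: [-0.4, 0.1, 1.3]
opening: 0.0176
gripper_force: 6.0
```

Fz reversed about 3 mm after the pop, so the button rests on the hole's lower edge. Releasing and withdrawing.

Emit:
arm_command --deltas '[[[0,0,0,0,0,0],[0,0,0,0,0,0],[0,0,0,0,0,0],[0,0,0,0,0,0],[0,0,0,0,0,0],[0,0,0,0,0,0]]]' --gripper 0.3

```text
t: 21.05
tool_pos: [0.4832, -0.269, 0.1328]
orientation: [-1.811, -2.567, 0.0]
force: [1.0, -0.3, -0.4]
opening: 0.0538
gripper_force: 0.0
```

Emit:
arm_command --deltas '[[[0,0,1,0,0,0],[0,0,1.5,0,0,0],[0,0,2,0,0,0],[0,0,2,0,0,0],[0,0,2,0,0,0],[0,2.5,1,0,0,0],[0,3,0,0,0,0],[0,3,0,0,0,0],[0,3,0,0,0,0],[0,3,0,0,0,0],[0,3,0,0,0,0],[0,2,0,0,0,0]]]'

```text
t: 22.05
tool_pos: [0.4832, -0.0716, 0.2289]
orientation: [1.81, 2.567, 0.001]
force: [1.1, 0.5, -0.5]
opening: 0.06
gripper_force: 0.0
```

Emit:
arm_command --deltas '[[[0,0,0,0,0,0],[0,0,0,0,0,0],[0,0,0,0,0,0],[0,0,0,0,0,0]]]'

```text
t: 22.38
tool_pos: [0.4834, -0.0749, 0.2281]
orientation: [1.812, 2.566, -0.0]
force: [-0.0, 0.2, 1.1]
opening: 0.0603
gripper_force: 0.0
```

```bash
python3 - <<'E'
from h import *
T=np.mean([eyes.read_camera("top").astype(float) for _ in range(3)],0).astype(np.uint8)
S=np.mean([eyes.read_camera("side").astype(float) for _ in range(3)],0).astype(np.uint8)
a=crop("top",245,170,60,55,6.5,T); b=crop("side",245,160,44,55,9,S)
c=np.zeros((500,800,3),np.uint8); c[:a.shape[0],:a.shape[1]]=a; c[:b.shape[0],400:400+b.shape[1]]=b
cv2.imwrite("pics/c9.png",c)
E
```

```text
(no output)
```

View pics/c9.png

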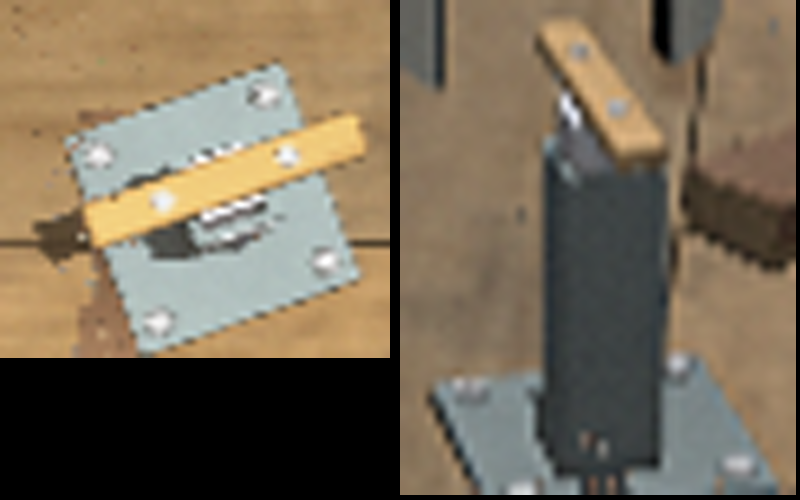

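The rest stands upright in the tube, with its bar at side (600,90) seated low and square to the flange. The robot is clear of it.

```bash
python3 -c "
from plant import ticket
print(ticket.close_job())"
```

```text
the job is handed in; nothing more can be done
None
```

The rest is in the support tube and released, and the job is handed in; no verdict came back. The force readings show the button popped out and is resting on the hole's lower edge, though the cameras could not show the button itself.

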